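Clear a jammed T-slot with the clip-held scraper

ROBOT

A 6-joint arm with a two-finger parallel gripper is mounted at the origin on the work surface. World frame = base frame: x ahead of the robot, y to its left, z up, the work surface at z = 0. Lengths are in m, angles in rad, forces in N, time in s.
With the tool pointing down it reaches from about 0.375 to 0.825 m from the base axis. Payload 5.5 kg.
Tool frame: the origin (TCP) lies on the centre line of the jaws, within the pads' length; the fingertips stand 17 mm ahead of it and the grasp point (between the pads) lies 2 mm behind it; z points along the fingers, y is the line along which they close (so a half turn about z gives the same grasp; the last joint's range is limited). The gripper opens to 85 mm and grips with 20 to 120 N. Pads are 22 mm wide; open, the fingers measure 114 mm over their backs; the gripper's body (76 mm by 85 mm) begins 54 mm behind the grasp point. The pads swing forward as they close: fully open they stand 13 mm farther back than shut.
Start: joints at [-1.149, 0.314, -0.047, 1.21, 0, 1.571], TCP at [0.246, -0.547, 0.248] pointing down, gripper open.
Joint ranges: [-2.67, 2.67], [-0.69, 1.73], [-1.03, 1.25], [-2.08, 2.16], [-1.42, 1.45], [-3.14, 3.14]. Speed limits (rad/s): [2.39, 2.39, 3.01, 3.14, 3.14, 3.14].

INTERFACE

Orientations are given as a unit quaternion [w, x, y, z].
In Python, from plant import ctrl, cams, close_job gives the robot as it stands.
- The arm moves only by the tool drive_tool, never from a script. Its arguments are lists of equal length, an entry for each row: "slide": the shift along the tool's x, y, z in m, a list of three; "dr": the turn, a rotation vector about the tool's x, y, z in rad, a list of three; "grip": the opening, from -1 (shut) to 1 (fully open). In form: {"slide": [[dx, dy, dz], ...], "dr": [[rx, ry, rz], ...], "grip": [grip, ...]}. A call has 1 to 10 rows; each row is the pose to reach, as a shift and turn from the pose commanded when the call began, along the tool's axes at that moment; what a row does not reach only later rows make up. A row lasts 1/8 s, in which the tool goes at most 62.5 mm and 10.7 degrees, less where a joint would pass 70% of its speed; a pose out of reach is approached as far as the arm can. A call with a gripper value outside its range is refused whole. The fingers move at their own pace and stop on an object; the grip force is fixed at half the most. Time passes only in rows, so rows that repeat a pose let the fingers close. It gives the time, the measured TCP pose, the force, the opening and the grip force at its end, in the units of the state.
- ctrl.sense(): the state, without advancing time (a new reading comes with each control period).
- cams.capture(name): name is "scene" or "side" or "wrist"; returns the picture (400x640x3 uint8, red, green, blue); there is no depth.
- cams.calibration(name): a dict with "fx", "fy", "cx", "cy" (pixels), "dist_coeffs" ([k1, k2, p1, p2, k3] as OpenCV has them; the pictures are not rectified), "rvec" (rotation vector, rad) and "tvec" (3), from world to camera coordinates, as OpenCV has them; the wrist camera has in their place "mount" (4x4, takes a point from camera to tool coordinates, whose origin is the TCP and whose axes are the flange's). Camera axes: x right, y down, z forward; pixel columns grow to the right and rows downward; lengths in m; the calibration is good to about 2 mm. A picture is of the moment at which its call begins: read the wrist's pose just before it. calibration takes no time and is no camera call.
- close_job(): hands the job in; it is judged then, once.
The state is a dict: "clock": time; "qpos": joint angles; "dq": joint speeds; "effort": joint torques, N m; "tcp_pos": TCP position; "ee_rot": TCP orientation; "contact_force": force on the tool from outside, world axes, zero at the start; "wrist_torque": the same for the moment, N m; "finger_gap": opening from 0.0 (shut) to 1.0 (fully open); "grip_force": force on a finger pad.
Only numpy, scipy, OpenCV 4.12 (cv2) and the standard library are available. Lean on these libraries where they do the work, as an engineer would, in place of code of your own. Each camera call takes 0.05 s, during which the arm holds its last target. There are 200 camera calls.

TASK

Roll the scraper sideways out of its two spring clips, and with its blade push the rust-brown offcut along its T-slot and out of the open end, so that all of it lies in the blue tray. Then snap the scraper back into both clips as you found it, blade the same way and hanging down. Do not touch the offcut with the gripper, and leave the clamping nut in the other slot, the tin, the tube and the hacksaw where they are.

Things in the scene. Friction and masses are not known exactly. Their poses are not given: they have to be found in the camera images.
- plate: Fixed steel T-slot plate, 200 mm (x) by 160 (y), 50 high. Origin: centre of its underside, on the bench. Two T-slots run along x, centred at y = -38 and +38. Each: neck 22 wide from the top face (z 50) to z 28, cavity 37 wide from z 28 to its floor at z 12; open at x = +100, closed by a wall, flush with the top, whose inner face is at x = -90.
- slot_exit (a point): Middle of the plate's open end: x = 100, y = 0, z = 12 mm in the plate's frame, axes as the plate's. From here a fixed blue tray, open towards the plate, reaches 117 mm on along +x; 154 mm wide inside, floor 5 mm and rim 22 mm above the bench.
- scrap: Rust-brown steel offcut of T-section, 60 mm long, loose in one of the slots (either), held under its lips: it can only slide along it. Foot 33 wide, 13 high; stem 18 wide, its top 32 above the underside, 6 below the plate's top. 0.25 to 0.5 kg. Origin: centre of its underside, on the slot floor; x along the slot to the open end. At least 50 mm of slot is free behind it.
- stud_nut: Clamping nut in the other slot, to be left alone: dark steel T-shaped foot 50 mm long with an upright brass stud (16 mm across, nut 30 across) reaching 85 mm above its underside, 97 mm above the bench. Origin: centre of its underside, on the slot floor.
- scraper: Scraper, level in the rack's clips. Origin: on the handle's axis, mid grip; x along the handle to the blade, z up. Grip: flat-sided orange block 64 mm long (x -32 to 32), 20 wide, 24 high; beyond it on both sides a round steel handle 22 across (to x = -75 and 75). Blade: steel plate 14 wide (y), 8 thick (x 99 to 107), from z = 6 down to -62. About 0.32 kg, balance point 17 ahead of the origin.
- blade_tip (a point): Middle of the scraper blade's lower edge: 103 mm ahead of the scraper's origin and 62 mm below it.
- rack: Fixed rack, blue base 150 x 75 x 8 mm, with two dark clips 16 wide at x = -55 and +55 (94 free between them for the gripper). Origin: centre of its underside, on the bench; x along the held handle to the blade. The handle's axis lies at y = 0, z = 75. Each clip: seat at z 64, wall behind (y below -11.5), fixed lip over the handle (z 91 to 96, to y = +4) that stops it lifting straight out.
- clip_mouth (a point): On the rack at y = 13, z = 75 mm, x = 0, axes as the rack's: the clips' open side, to +y. In each mouth stands a free-turning brass spring roller, 14 mm across, axis at z = 62 (top 5 above the seat), that gives way downward. Moving the handle level 40 mm to +y brings it out past both rollers; together they resist with some 5 to 12 N, and so on the way back in.
- tin: Green tin, upright, 72 mm across, 120 mm high; bystander. Origin: centre of its underside.
- tube: Blue square steel tube, 120 mm long (x), 40 x 40 mm, lying on the bench; bystander. Origin: centre of its underside.
- hacksaw: Hacksaw lying flat, 400 mm long (x -245 to 157), 120 mm wide (y 0 to 117), up to 28 mm high; bystander. Origin: on the bench under the blade.
Not all that is in view belongs to the job. What is meant by the scraper is not purple, and is the larger of those in its own colour.

How it is judged:
By the outcome, as a careful person would: the job done as asked, in the order asked, and still so for the second after the job is handed in, with the robot touching nothing.
It also fails if it takes over 59 s, if anything falls off the work surface, if the arm or the gripper's body presses on something with over 40 N, if the wrist force passes 120 N, or if a joint passes its speed limit or range.

## Working session

There is one attempt and no reset: what is moved stays moved. The work goes in short steps, Python scripts to look and compute and a tool call to move; the robot and the scene stay as the last step left them, time stands still between calls to the robot, and variables do not carry over. Pictures are saved under pics/ and viewed, at most 10 in all, crops included, and the job is handed in when it is done.

Besides the shell and the picture viewer there is one more tool, called after "Request:" in YAML: its name, and indented under it one key for each argument. drive_tool: Moves the arm, as the interface text tells. Its arguments: {"type":"object","properties":{"slide":{"type":"array"},"dr":{"type":"array"},"grip":{"type":"array"}},"required":["slide","dr","grip"]}

```bash
mkdir -p pics; ls
python3 - <<'E'
from plant import ctrl,cams
import cv2
s=ctrl.sense();print(s)
for n in("scene","side"):
    cv2.imwrite(f"pics/{n}0.png",cams.capture(n)[:,:,::-1])
    print(cams.calibration(n))
print(cams.calibration("wrist"))
E
```

```text
pics
{'clock': 0.0, 'qpos': array([-1.14902546e+00,  3.14243925e-01, -4.80946173e-02,  1.21017194e+00,
        2.22323243e-05,  1.57078837e+00]), 'dq': array([ 0.00084416,  0.00020624,  0.00081   , -0.00039005, -0.00060595,
       -0.00060785]), 'effort': array([-1.41054465e-03, -5.39586103e+01,  3.39751625e+01,  1.90256489e-02,
        3.20307718e-04, -4.99524262e-07]), 'tcp_pos': array([ 0.24540855, -0.54691744,  0.24741698]), 'ee_rot': array([-8.40415646e-04,  9.77844764e-01,  2.09329604e-01, -1.68534840e-04]), 'contact_force': array([ 0.02180227,  0.45888977, -0.39582211]), 'wrist_torque': array([-0.03767348, -0.01068279, -0.01385274]), 'grip_force': 0.0, 'finger_gap': 1.0003205864210356}
{'fx': 483.3807802443165, 'fy': 483.3807802443165, 'cx': 318.99619384400114, 'cy': 201.55173004266885, 'dist_coeffs': array([-0.09416585,  0.        ,  0.        ,  0.        ,  0.        ]), 'rvec': array([ 2.07894885,  1.61554207, -0.49873525]), 'tvec': array([-0.07983467, -0.44506904,  1.64704589])}
{'fx': 365.54575723120377, 'fy': 365.54575723120377, 'cx': 317.0614207456278, 'cy': 195.22733187096298, 'dist_coeffs': array([0.00171626, 0.        , 0.        , 0.        , 0.        ]), 'rvec': array([ 0.28786919, -2.81320904,  1.14182331]), 'tvec': array([0.56904533, 0.16619643, 0.84988656])}
{'fx': 345.3496115521556, 'fy': 345.3496115521556, 'cx': 318.3728534768454, 'cy': 203.11718020801032, 'dist_coeffs': array([-0.04901441,  0.        ,  0.        ,  0.        ,  0.        ]), 'mount': array([[ 8.36072924e-04, -9.59678694e-01, -2.81098034e-01,
         7.18319940e-02],
       [ 9.99999609e-01,  7.21691243e-04,  5.10430065e-04,
        -3.08686328e-04],
       [-2.86982869e-04, -2.81098351e-01,  9.59678923e-01,
        -1.25955120e-01],
       [ 0.00000000e+00,  0.00000000e+00,  0.00000000e+00,
         1.00000000e+00]])}
```

View pics/scene0.png

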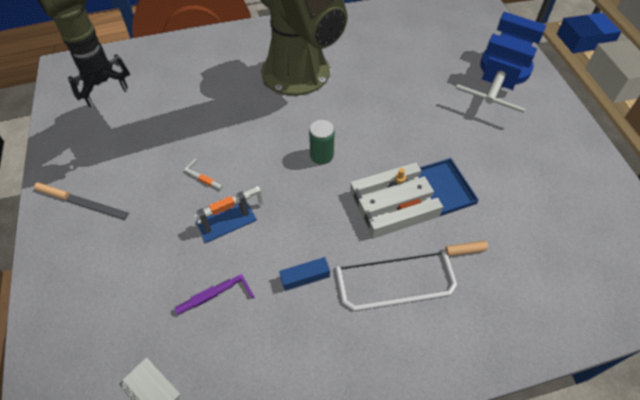

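View pics/side0.png

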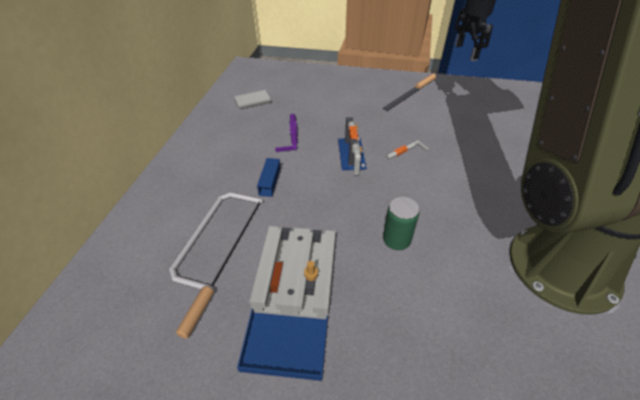

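The scene view shows the possible scrapers: a small orange one lying at (203,177), the orange one in the rack at (222,206), and a purple one at (212,293). There are also an orange-handled file at (80,200) and the hacksaw at (400,280). The plate is at (397,197) with the tray to its right. The nut is in the rear slot and the offcut in the front slot at (410,204). I choose the scraper in the rack and check it with a close crop.

```bash
cat > h.py <<'E'
import numpy as np,cv2
from scipy.spatial.transform import Rotation as R
from plant import ctrl,cams
def rot(s): q=s["ee_rot"]; return R.from_quat([q[1],q[2],q[3],q[0]]).as_matrix()
def cam(name,s=None):
    c=cams.calibration(name);K=np.array([[c["fx"],0,c["cx"]],[0,c["fy"],c["cy"]],[0,0,1]])
    if "mount" in c:
        T=np.eye(4);T[:3,:3]=rot(s);T[:3,3]=s["tcp_pos"];T=T@c["mount"]
        Rw=T[:3,:3];o=T[:3,3]
    else:
        Rw=cv2.Rodrigues(c["rvec"])[0].T;o=-Rw@c["tvec"]
    return K,c["dist_coeffs"],Rw,o
def onz(C,uv,z):
    K,d,Rw,o=C
    p=cv2.undistortPoints(np.array(uv,float).reshape(-1,1,2),K,d).reshape(-1,2)
    r=np.c_[p,np.ones(len(p))]@Rw.T
    z=np.broadcast_to(z,len(p))
    return o+r*((z-o[2])/r[:,2])[:,None]
def proj(C,P):
    K,d,Rw,o=C
    return cv2.projectPoints(np.array(P,float),cv2.Rodrigues(Rw.T)[0],-Rw.T@o,K,d)[0].reshape(-1,2)
E
python3 - <<'E'
from h import *
a=cv2.imread("pics/scene0.png");b=cv2.imread("pics/side0.png")
o=np.vstack([np.hstack([cv2.resize(a[160:260,175:275],(400,400),interpolation=3),cv2.resize(a[140:240,350:450+0],(400,400),interpolation=3)])])
cv2.imwrite("pics/crop1.png",o)
np.set_printoptions(precision=3,suppress=True)
C=cam("scene");S=cam("side")
print(onz(C,[(222,206),(322,128),(411,204),(400,172),(243,191)],[.075,.12,.044,.097,.075]))
print(onz(S,[(353,133),(404,208),(277,275),(312,267)],[.075,.12,.044,.097]))
E
```

```text
[[ 0.54  -0.314  0.075]
 [ 0.382 -0.005  0.12 ]
 [ 0.638  0.175  0.044]
 [ 0.565  0.162  0.097]
 [ 0.506 -0.253  0.075]]
[[ 0.539 -0.321  0.075]
 [ 0.38  -0.001  0.12 ]
 [ 0.632  0.179  0.044]
 [ 0.553  0.178  0.097]]
```

View pics/crop1.png

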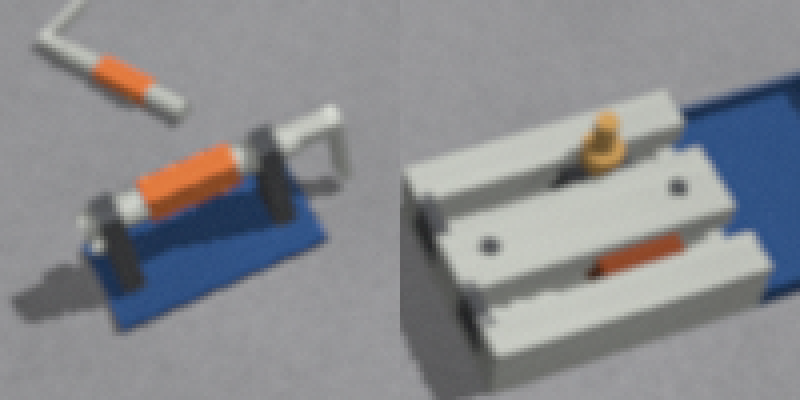

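The crop confirms it: the large orange-gripped scraper hangs in the rack's dark clips with its blade at the upper right, around crop (340,130). The clip walls are on the camera side, so the mouth faces the robot. The nut is in the rear slot, the brown offcut in the front slot, and the open end is at the right.

Run:
```python
from h import *
np.set_printoptions(precision=3,suppress=True)
C=cam("scene");S=cam("side")
d=lambda a,b:np.degrees(np.arctan2(*(b-a)[[1,0]]))
f=lambda x,y:(175+x/4,160+y/4); g=lambda x,y:(350+(x-400)/4,140+y/4)
P=onz(C,[f(122,330),f(328,240),f(95,225),f(335,108)],[.008,.008,.075,.081]);print(P,d(P[0],P[1]),d(P[2],P[3]))
Q=onz(C,[g(490,352),g(770,265),g(404,172),g(668,92)],.05);print(Q,d(Q[0],Q[1]),d(Q[2],Q[3]),Q.mean(0))
Q=onz(S,[(250,303),(328,312),(270,228),(336,231)],.05);print(Q,d(Q[2],Q[0]),d(Q[3],Q[1]),Q.mean(0))
s=ctrl.sense();M=rot(s)
yaw=np.radians(d(P[2],P[3]));t=np.array([.54,-.317,.26])
# goal rotation: tool x = rack x, z down
x=np.array([np.cos(yaw),np.sin(yaw),0]);G=np.c_[x,np.cross([0,0,-1],x),[0,0,-1]]
print(M.T@(t-s["tcp_pos"]),R.from_matrix(M.T@G).as_rotvec())
```

```text
[[ 0.597 -0.377  0.008]
 [ 0.562 -0.233  0.008]
 [ 0.556 -0.376  0.075]
 [ 0.508 -0.21   0.081]] 103.65315955893098 106.10752052556421
[[0.686 0.051 0.05 ]
 [0.669 0.252 0.05 ]
 [0.535 0.037 0.05 ]
 [0.514 0.238 0.05 ]] 94.94060621678922 95.94136070249803 [0.601 0.144 0.05 ]
[[0.666 0.257 0.05 ]
 [0.507 0.244 0.05 ]
 [0.684 0.061 0.05 ]
 [0.527 0.039 0.05 ]] 95.27465533997123 95.52607330956945 [0.596 0.15  0.05 ]
[ 0.363 -0.089 -0.012] [-0.001 -0.001 -1.43 ]
```

Request:
drive_tool:
  slide:
    - [0.363,-0.089,-0.012]
    - [0.363,-0.089,-0.012]
    - [0.363,-0.089,-0.012]
    - [0.363,-0.089,-0.012]
    - [0.363,-0.089,-0.012]
    - [0.363,-0.089,-0.012]
    - [0.363,-0.089,-0.012]
    - [0.363,-0.089,-0.012]
    - [0.363,-0.089,-0.012]
    - [0.363,-0.089,-0.012]
  dr:
    - [0,0,-1.4]
    - [0,0,-1.4]
    - [0,0,-1.4]
    - [0,0,-1.4]
    - [0,0,-1.4]
    - [0,0,-1.4]
    - [0,0,-1.4]
    - [0,0,-1.4]
    - [0,0,-1.4]
    - [0,0,-1.4]
  grip: [1,1,1,1,1,1,1,1,1,1]

```text
clock: 1.35
tcp_pos: [0.5401, -0.3177, 0.2601]
ee_rot: [-0.0, 0.614, 0.79, -0.0]
contact_force: [-0.6, -0.5, 0.2]
finger_gap: 1.003
grip_force: 0.0
```

Run:
```python
from h import *
s=ctrl.sense();np.save("s1.npy",s,allow_pickle=True)
im=cams.capture("wrist")[:,:,::-1];cv2.imwrite("pics/w1.png",im)
print(s["tcp_pos"],s["ee_rot"],s["qpos"],s["contact_force"])
```

```text
[ 0.54014713 -0.31767655  0.26008142] [-2.16599715e-04  6.13741262e-01  7.89507198e-01 -1.91688921e-05] [-5.31654480e-01  3.61178042e-01  4.59600744e-02  1.25601289e+00
  1.77678023e-05  7.89926839e-01] [-0.61607177 -0.46539429  0.21132563]
```

View pics/w1.png

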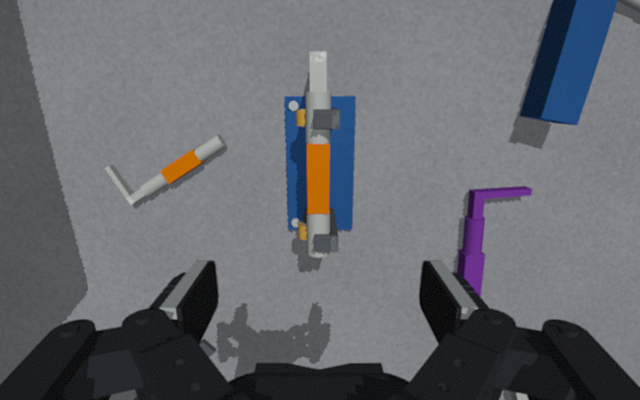

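The wrist view shows the scraper in its rack with the grip at (318,178), blade up at (318,52), brass rollers (the mouth) on the left and walls on the right. The small orange scraper is well away at (180,167).

Run:
```python
from h import *
np.set_printoptions(precision=4,suppress=True)
s=np.load("s1.npy",allow_pickle=True).item();C=cam("wrist",s)
im=cv2.imread("pics/w1.png").astype(int)
m=(im[:,:,2]>180)&(im[:,:,0]<70)&(im[:,:,1]<150);m[:,:280]=0;m[:,350:]=0;m[:138]=0;m[216:]=0
ys,xs=np.nonzero(m);print(ys.min(),ys.max(),[ (y,xs[ys==y].min(),xs[ys==y].max()) for y in (150,165,180,195,208)])
P=onz(C,[(319,150),(318.5,208),(318.5,ys.min()),(318.5,ys.max()+1)],.087);print(P)
B=onz(C,[(285,97),(355,97),(353,231),(288,231)],.008);print(B,B.mean(0))
M=rot(s)
print("tool frame rel TCP:",(P-s["tcp_pos"])@M,(B-s["tcp_pos"])@M,((B.mean(0)-s["tcp_pos"])@M))
```

```text
144 212 [(150, np.int64(307), np.int64(328)), (165, np.int64(308), np.int64(328)), (180, np.int64(308), np.int64(328)), (195, np.int64(308), np.int64(328)), (208, np.int64(308), np.int64(327))]
[[ 0.5331 -0.2864  0.087 ]
 [ 0.5457 -0.3374  0.087 ]
 [ 0.5314 -0.2815  0.087 ]
 [ 0.5469 -0.342   0.087 ]]
[[ 0.4874 -0.2514  0.008 ]
 [ 0.5587 -0.2332  0.008 ]
 [ 0.5979 -0.3783  0.008 ]
 [ 0.5242 -0.3971  0.008 ]] [ 0.5421 -0.315   0.008 ]
tool frame rel TCP: [[ 0.032   0.0009  0.1731]
 [-0.0205  0.0006  0.1731]
 [ 0.0371  0.0005  0.1731]
 [-0.0253  0.0006  0.1731]] [[ 0.0771 -0.0347  0.2521]
 [ 0.0772  0.0389  0.2521]
 [-0.0731  0.041   0.252 ]
 [-0.0731 -0.035   0.2521]] [0.002  0.0026 0.2521]
```

Request:
drive_tool:
  slide:
    - [0.004,0,0.06]
    - [0.004,0,0.12]
    - [0.004,0,0.16]
    - [0.004,0,0.187]
    - [0.004,0,0.187]
    - [0.004,0,0.187]
    - [0.004,0,0.187]
    - [0.004,0,0.187]
    - [0.004,0,0.187]
    - [0.004,0,0.187]
  dr:
    - [0,0,0]
    - [0,0,0]
    - [0,0,0]
    - [0,0,0]
    - [0,0,0]
    - [0,0,0]
    - [0,0,0]
    - [0,0,0]
    - [0,0,0]
    - [0,0,0]
  grip: [1,1,1,1,1,-1,-1,-1,-1,-1]

```text
clock: 2.65
tcp_pos: [0.5393, -0.3144, 0.0744]
ee_rot: [0.001, 0.613, 0.79, -0.001]
contact_force: [-2.6, 0.1, 4.8]
finger_gap: 0.225
grip_force: 59.0
```

```bash
python3 -c "
from h import *
s=ctrl.sense();print(s)"
```

```text
{'clock': 2.65, 'qpos': array([-0.52712108,  0.47399741, -0.22708078,  0.86887848, -0.00129746,
        0.79302281]), 'dq': array([ 0.00017594, -0.00159409, -0.00028744,  0.00032805,  0.00246589,
       -0.00143872]), 'effort': array([ 1.21777598e+00, -5.64192617e+01,  2.92163658e+01, -9.84628759e-01,
        6.11801539e-01,  5.94490411e-03]), 'tcp_pos': array([ 0.53926112, -0.31435155,  0.07441066]), 'ee_rot': array([ 5.02118038e-04,  6.13173717e-01,  7.89947717e-01, -5.87352793e-04]), 'contact_force': array([-2.64905815,  0.11628072,  4.81219459]), 'wrist_torque': array([-0.13666064,  0.57793586,  0.02278282]), 'grip_force': 58.98601949214935, 'finger_gap': 0.22473638951108568}
```

Request:
drive_tool:
  slide:
    - [0,0,-0.001]
    - [0,-0.008,-0.001]
    - [0,-0.016,-0.001]
    - [0,-0.024,-0.001]
    - [0,-0.032,-0.001]
    - [0,-0.04,-0.001]
    - [0,-0.048,-0.001]
    - [0,-0.048,-0.001]
    - [0,-0.048,-0.001]
  dr:
    - [0,0,0]
    - [0,0,0]
    - [0,0,0]
    - [0,0,0]
    - [0,0,0]
    - [0,0,0]
    - [0,0,0]
    - [0,0,0]
    - [0,0,0]
  grip: [-1,-1,-1,-1,-1,-1,-1,-1,-1]

```text
clock: 3.78
tcp_pos: [0.493, -0.3257, 0.0742]
ee_rot: [0.0, 0.613, 0.79, 0.0]
contact_force: [0.4, 0.7, -3.8]
finger_gap: 0.223
grip_force: 58.8
```

Run:
```python
from h import *
s=ctrl.sense();np.save("s2.npy",s,allow_pickle=True);print(s["tcp_pos"],s["ee_rot"],s["contact_force"],s["wrist_torque"],s["finger_gap"])
im=cams.capture("wrist")[:,:,::-1];cv2.imwrite("pics/w2.png",im)
```

```text
[ 0.49304397 -0.3257039   0.07422953] [7.44397499e-05 6.13069567e-01 7.90028918e-01 9.47665959e-05] [ 0.35236746  0.70694182 -3.75752414] [-0.056629   -0.05734537 -0.0024479 ] 0.22305202694556903
```

View pics/w2.png

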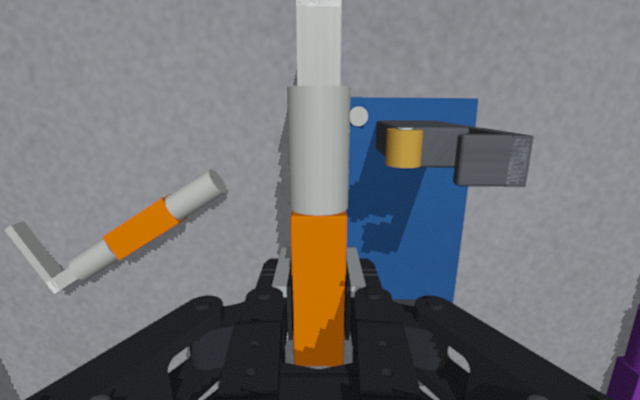

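The scraper is out and held level. The grip's front edge is at (319,212), the handle's end at (319,87), and the roller and clip at (405,145) are clear of it.

Run:
```python
from h import *
np.set_printoptions(precision=4,suppress=True)
s=np.load("s2.npy",allow_pickle=True).item();C=cam("wrist",s);M=rot(s)
for h in(.011,.012,.013):
  P=onz(C,[(319,212),(319,87)],s["tcp_pos"][2]+.001+h);print((P-s["tcp_pos"])@M)
# plan: above plate slot y=-38, closed end side
yaw=np.radians(95.4);ex=np.array([np.cos(yaw),np.sin(yaw),0]);ey=np.array([-ex[1],ex[0],0]);c=np.array([.599,.147,0])
print("plate yaw rel tool",95.4-np.degrees(np.arctan2(M[1,0],M[0,0])))
for x in(-190,-120,-100,0,130): print(x,c+ex*x/1000-ey*.038)
```

```text
[[ 0.0353  0.0005 -0.012 ]
 [ 0.0766  0.0004 -0.012 ]]
[[ 0.0356  0.0005 -0.013 ]
 [ 0.0765  0.0004 -0.013 ]]
[[ 0.0359  0.0005 -0.014 ]
 [ 0.0765  0.0004 -0.014 ]]
plate yaw rel tool -8.976429045729148
-190 [ 0.6547 -0.0386  0.    ]
-120 [0.6481 0.0311 0.    ]
-100 [0.6462 0.051  0.    ]
0 [0.6368 0.1506 0.    ]
130 [0.6246 0.28   0.    ]
```

Request:
drive_tool:
  slide:
    - [0,0,-0.06]
    - [0,0,-0.12]
    - [0.05,0.035,-0.176]
    - [0.1,0.07,-0.176]
    - [0.15,0.105,-0.176]
    - [0.2,0.14,-0.176]
    - [0.25,0.175,-0.176]
    - [0.284,0.197,-0.176]
    - [0.284,0.197,-0.176]
    - [0.284,0.197,-0.176]
  dr:
    - [0,0,0]
    - [0,0,0]
    - [0,0,0.05]
    - [0,0,0.1]
    - [0,0,0.157]
    - [0,0,0.157]
    - [0,0,0.157]
    - [0,0,0.157]
    - [0,0,0.157]
    - [0,0,0.157]
  grip: [-1,-1,-1,-1,-1,-1,-1,-1,-1,-1]

```text
clock: 5.08
tcp_pos: [0.613, -0.0015, 0.2501]
ee_rot: [-0.0, 0.673, 0.74, -0.0]
contact_force: [-0.3, -0.5, -3.5]
finger_gap: 0.222
grip_force: 60.0
```

Run:
```python
from h import *
s=ctrl.sense();np.save("s3.npy",s,allow_pickle=True);print(s["tcp_pos"],s["ee_rot"],s["contact_force"],s["wrist_torque"],s["finger_gap"],s["qpos"])
im=cams.capture("wrist")[:,:,::-1];cv2.imwrite("pics/w3.png",im)
```

```text
[ 0.61302637 -0.00147158  0.25005036] [-6.32034801e-05  6.72775823e-01  7.39846288e-01 -3.98504816e-04] [-0.25206081 -0.47289121 -3.45095526] [-0.09207516 -0.03594432  0.04341744] 0.22182369773599062 [-2.14143541e-03  3.38239581e-01 -8.98633821e-03  1.22419906e+00
 -5.05968462e-04  1.47376749e+00]
```

View pics/w3.png

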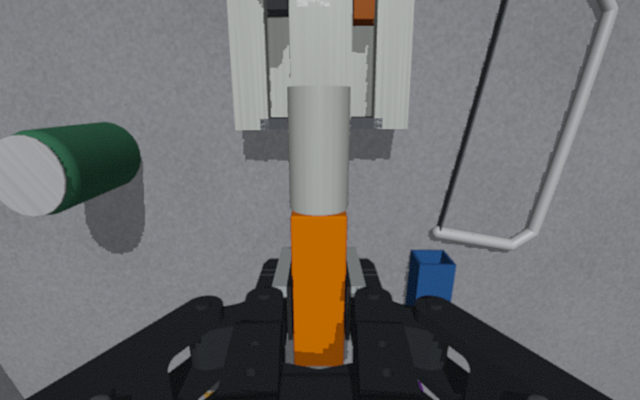

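The plate's near end is at row 128, with its edges at columns 235 and 408. The offcut's rear end is in the right-hand slot at (364,22), and the hacksaw and tin are clear on either side.

Run:
```python
from h import *
np.set_printoptions(precision=4,suppress=True)
s=np.load("s3.npy",allow_pickle=True).item();C=cam("wrist",s);M=rot(s)
im=cv2.imread("pics/w3.png").astype(int)
for r in(5,20,60,100): print(r,[ (c,int(im[r,c].sum()/3)) for c in list(range(224,238))+list(range(402,418))])
for r in(5,15): print(r,[(c,tuple(im[r,c])) for c in range(346,384,2)] )
print([(r,tuple(im[r,364])) for r in range(14,32,2)])
P=onz(C,[(235,128),(408,128),(228.5,2),(413,2),(364,22)],[.05]*4+[.044]);print(P,(P-s["tcp_pos"])@M)
a=P[2]-P[0];b=P[3]-P[1];print(np.degrees(np.arctan2(a[1],a[0])),np.degrees(np.arctan2(b[1],b[0])),np.degrees(np.arctan2(M[1,0],M[0,0])))
```

```text
5 [(224, 126), (225, 127), (226, 135), (227, 156), (228, 169), (229, 169), (230, 169), (231, 170), (232, 169), (233, 167), (234, 168), (235, 170), (236, 170), (237, 167), (402, 170), (403, 171), (404, 170), (405, 169), (406, 170), (407, 171), (408, 170), (409, 167), (410, 168), (411, 170), (412, 172), (413, 165), (414, 146), (415, 133), (416, 134), (417, 134)]
20 [(224, 122), (225, 124), (226, 126), (227, 139), (228, 159), (229, 169), (230, 169), (231, 168), (232, 170), (233, 169), (234, 167), (235, 168), (236, 169), (237, 168), (402, 171), (403, 170), (404, 169), (405, 170), (406, 170), (407, 171), (408, 169), (409, 167), (410, 168), (411, 171), (412, 169), (413, 152), (414, 136), (415, 133), (416, 132), (417, 131)]
60 [(224, 129), (225, 127), (226, 127), (227, 127), (228, 124), (229, 125), (230, 146), (231, 165), (232, 172), (233, 169), (234, 170), (235, 168), (236, 166), (237, 165), (402, 168), (403, 169), (404, 170), (405, 172), (406, 169), (407, 166), (408, 165), (409, 169), (410, 166), (411, 149), (412, 131), (413, 128), (414, 128), (415, 127), (416, 131), (417, 130)]
100 [(224
[... 2434 characters left out ...]
), np.int64(79), np.int64(144))), (18, (np.int64(30), np.int64(63), np.int64(119))), (20, (np.int64(0), np.int64(17), np.int64(47))), (22, (np.int64(7), np.int64(25), np.int64(51))), (24, (np.int64(4), np.int64(18), np.int64(45))), (26, (np.int64(108), np.int64(110), np.int64(108))), (28, (np.int64(118), np.int64(121), np.int64(117))), (30, (np.int64(115), np.int64(119), np.int64(114)))]
[[0.5315 0.0398 0.05  ]
 [0.6916 0.0552 0.05  ]
 [0.5219 0.1459 0.05  ]
 [0.679  0.1611 0.05  ]
 [0.6398 0.1421 0.044 ]] [[ 0.0489 -0.0771  0.2001]
 [ 0.0491  0.0837  0.2   ]
 [ 0.1554 -0.0766  0.2   ]
 [ 0.1556  0.0812  0.1999]
 [ 0.1405  0.0404  0.206 ]]
95.15052664785908 96.76167406294404 95.4366654258585
```

Request:
drive_tool:
  slide:
    - [0,0.04,0]
    - [0,0.04,0.06]
    - [0,0.04,0.115]
    - [0,0.04,0.13]
    - [0,0.04,0.135]
    - [0,0.04,0.14]
    - [0,0.04,0.145]
    - [0,0.04,0.15]
    - [0,0.04,0.15]
  dr:
    - [0,0,-0.005]
    - [0,0,-0.005]
    - [0,0,-0.005]
    - [0,0,-0.005]
    - [0,0,-0.005]
    - [0,0,-0.005]
    - [0,0,-0.005]
    - [0,0,-0.005]
    - [0,0,-0.005]
  grip: [-1,-1,-1,-1,-1,-1,-1,-1,-1]

```text
clock: 6.25
tcp_pos: [0.6528, 0.0023, 0.1002]
ee_rot: [-0.0, 0.671, 0.741, -0.0]
contact_force: [0.3, 0.5, -3.2]
finger_gap: 0.224
grip_force: 60.0
```

Run:
```python
from h import *
s=ctrl.sense();np.save("s4.npy",s,allow_pickle=True);print(s["tcp_pos"],s["contact_force"],s["wrist_torque"])
a=cams.capture("wrist")[:,:,::-1];b=cams.capture("side")[:,:,::-1];c=cams.capture("scene")[:,:,::-1]
np.savez("p4.npz",a=a,b=b,c=c)
o=np.hstack([cv2.resize(b[190:340,230:380],(400,400),interpolation=3),cv2.resize(c[130:260,330:460],(400,400),interpolation=3)])
cv2.imwrite("pics/p4.png",np.vstack([o,cv2.resize(a[0:90,160:520],(800,200),interpolation=3)]))
```

```text
[0.65280213 0.00225096 0.10017802] [ 0.33331927  0.52266829 -3.17485575] [ 0.0095853   0.00775135 -0.03905366]
```

View pics/p4.png

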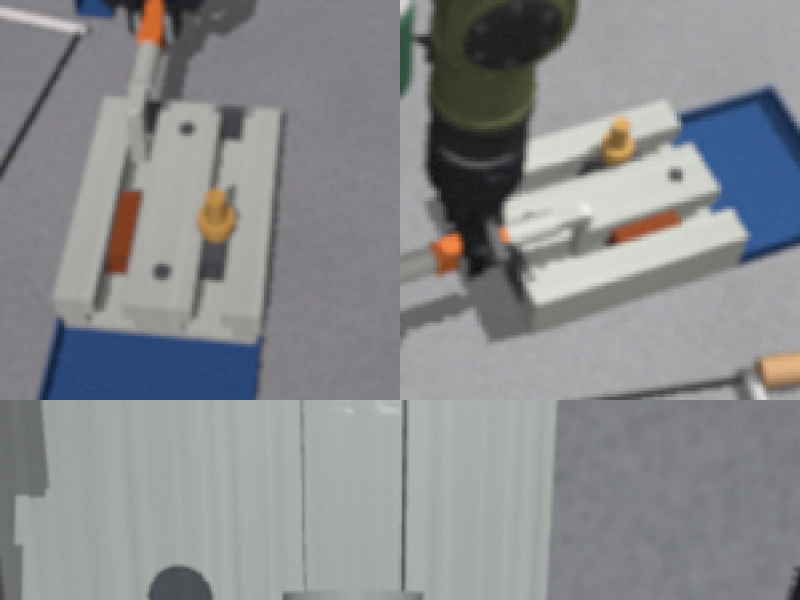

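The blade is in the offcut's slot about 25 mm behind it, and the force reads only the scraper's weight. I lower it to depth and push.

Request:
drive_tool:
  slide:
    - [0,0,0.01]
    - [0,0,0.02]
    - [0.01,0,0.02]
    - [0.02,0,0.02]
    - [0.03,0,0.02]
    - [0.04,0,0.02]
    - [0.05,0,0.02]
    - [0.06,0,0.02]
    - [0.07,0,0.02]
    - [0.08,0,0.02]
  dr:
    - [0,0,0]
    - [0,0,0]
    - [0,0,0]
    - [0,0,0]
    - [0,0,0]
    - [0,0,0]
    - [0,0,0]
    - [0,0,0]
    - [0,0,0]
    - [0,0,0]
  grip: [-1,-1,-1,-1,-1,-1,-1,-1,-1,-1]

```text
clock: 7.65
tcp_pos: [0.645, 0.0823, 0.0803]
ee_rot: [0.0, 0.671, 0.741, -0.0]
contact_force: [0.3, -3.0, -1.8]
finger_gap: 0.22
grip_force: 60.4
```

Request:
drive_tool:
  slide:
    - [0.01,0,0]
    - [0.02,0,0]
    - [0.03,0,0]
    - [0.04,0,0]
    - [0.05,0,0]
    - [0.06,0,0]
    - [0.07,0,0]
    - [0.08,0,0]
    - [0.09,0,0]
    - [0.09,0,0]
  dr:
    - [0,0,0]
    - [0,0,0]
    - [0,0,0]
    - [0,0,0]
    - [0,0,0]
    - [0,0,0]
    - [0,0,0]
    - [0,0,0]
    - [0,0,0]
    - [0,0,0]
  grip: [-1,-1,-1,-1,-1,-1,-1,-1,-1,-1]

```text
clock: 8.9
tcp_pos: [0.6361, 0.1727, 0.0804]
ee_rot: [-0.0, 0.671, 0.742, 0.0]
contact_force: [0.5, 0.3, -2.9]
finger_gap: 0.225
grip_force: 60.2
```

Run:
```python
from h import *
s=ctrl.sense();print(s["clock"],s["tcp_pos"],s["contact_force"],s["wrist_torque"])
b=cams.capture("side")[:,:,::-1];c=cams.capture("scene")[:,:,::-1]
o=np.hstack([cv2.resize(b[220:400,220:400],(400,400),interpolation=3),cv2.resize(c[120:250,350:480],(400,400),interpolation=3)])
cv2.imwrite("pics/p5.png",o)
```

```text
8.9 [0.63611429 0.17271202 0.08037013] [ 0.47659173  0.29480534 -2.87526643] [-0.06784109  0.03191569  0.01442278]
```

View pics/p5.png

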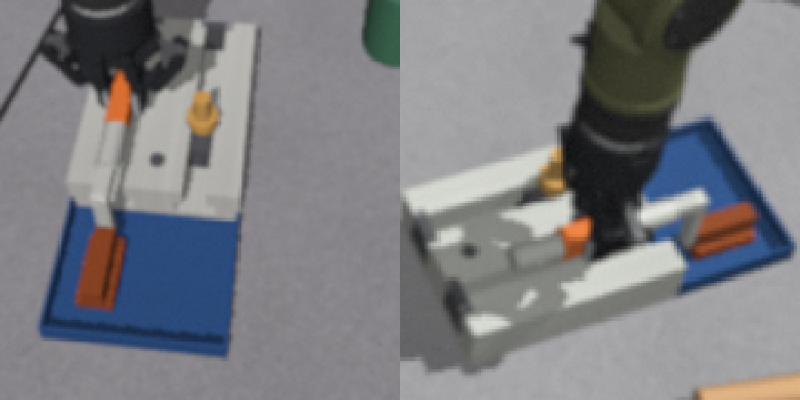

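The offcut lies wholly in the blue tray, the nut is unmoved in the other slot, and the blade is free. Now I back off, lift and return to the rack.

Request:
drive_tool:
  slide:
    - [-0.01,0,0]
    - [-0.01,0,-0.06]
    - [-0.01,0,-0.12]
    - [-0.01,0,-0.17]
  dr:
    - [0,0,0]
    - [0,0,0]
    - [0,0,0]
    - [0,0,0]
  grip: [-1,-1,-1,-1]

```text
clock: 9.5
tcp_pos: [0.6377, 0.1604, 0.253]
ee_rot: [0.001, 0.672, 0.741, 0.001]
contact_force: [0.3, -0.3, -3.5]
finger_gap: 0.221
grip_force: 60.3
```

Request:
drive_tool:
  slide:
    - [-0.05,-0.02,0]
    - [-0.1,-0.04,0]
    - [-0.155,-0.064,0]
    - [-0.21,-0.087,0]
    - [-0.265,-0.11,0]
    - [-0.32,-0.133,0]
    - [-0.375,-0.156,0]
    - [-0.43,-0.178,0]
    - [-0.472,-0.193,0]
    - [-0.472,-0.193,0]
  dr:
    - [0,0,-0.03]
    - [0,0,-0.06]
    - [0,0,-0.09]
    - [0,0,-0.12]
    - [0,0,-0.151]
    - [0,0,-0.151]
    - [0,0,-0.151]
    - [0,0,-0.151]
    - [0,0,-0.151]
    - [0,0,-0.151]
  grip: [-1,-1,-1,-1,-1,-1,-1,-1,-1,-1]

```text
clock: 10.75
tcp_pos: [0.4902, -0.3311, 0.2503]
ee_rot: [0.0, 0.616, 0.788, -0.0]
contact_force: [0.4, 0.2, -3.7]
finger_gap: 0.222
grip_force: 60.3
```

Run:
```python
from h import *
np.set_printoptions(precision=4,suppress=True)
s=ctrl.sense();M=rot(s);print(s["tcp_pos"],s["contact_force"],np.degrees(np.arctan2(M[1,0],M[0,0])))
s2=np.load("s2.npy",allow_pickle=True).item();M2=rot(s2)
print("yaw s2",np.degrees(np.arctan2(M2[1,0],M2[0,0])),"to out pose",M.T@(s2["tcp_pos"]-s["tcp_pos"]),R.from_matrix(M.T@M2).as_rotvec(),"home",M2.T@(np.array([.53926112,-.31435155,.07441066])-s2["tcp_pos"]))
im=cams.capture("wrist")[:,:,::-1];cv2.imwrite("pics/w6.png",im)
a=cv2.imread("pics/w2.png").astype(int)
for n,i in(("old",a),("new",im.astype(int))):
  e=lambda c:[int(np.argmax(np.abs(np.diff(i[lo:hi,c].sum(1))))+lo) for lo,hi in((70,110),(195,230))]
  f=lambda r:[int(np.argmax(np.abs(np.diff(i[r,lo:hi].sum(1))))+lo) for lo,hi in((275,305),(335,360))]
  print(n,e(305),e(319),e(332),f(20),f(150),f(250))
```

```text
[ 0.4902 -0.3311  0.2503] [ 0.4296  0.157  -3.7089] 104.00330129614017
yaw s2 104.37642904572915 to out pose [0.0047 0.0041 0.1761] [-0.0004  0.001  -0.0065] home [-0.0005  0.0476 -0.0002]
old [85, 214] [85, 215] [84, 214] [296, 340] [277, 348] [285, 356]
new [85, 214] [82, 215] [84, 214] [296, 340] [287, 348] [286, 356]
```

Request:
drive_tool:
  slide:
    - [0.005,0.004,0.06]
    - [0.005,0.004,0.12]
    - [0.005,0.004,0.16]
    - [0.005,0.004,0.175]
    - [0.005,0.004,0.175]
    - [0.005,0.004,0.175]
  dr:
    - [0,0,-0.0065]
    - [0,0,-0.0065]
    - [0,0,-0.0065]
    - [0,0,-0.0065]
    - [0,0,-0.0065]
    - [0,0,-0.0065]
  grip: [-1,-1,-1,-1,-1,-1]

```text
clock: 11.55
tcp_pos: [0.496, -0.3223, 0.0774]
ee_rot: [0.002, 0.611, 0.792, 0.0]
contact_force: [-0.2, -0.7, -2.2]
finger_gap: 0.227
grip_force: 60.1
```

Request:
drive_tool:
  slide:
    - [0,0.008,0]
    - [0,0.016,0]
    - [0,0.024,0]
    - [0,0.032,0]
    - [0,0.04,0]
    - [0,0.0475,0]
    - [0,0.0475,0]
    - [0,0.0475,0]
  dr:
    - [0,0,0]
    - [0,0,0]
    - [0,0,0]
    - [0,0,0]
    - [0,0,0]
    - [0,0,0]
    - [0,0,0]
    - [0,0,0]
  grip: [-1,-1,-1,-1,-1,-1,-1,-1]

```text
clock: 12.55
tcp_pos: [0.5383, -0.3101, 0.0746]
ee_rot: [-0.001, 0.611, 0.791, -0.002]
contact_force: [-6.3, -2.9, 0.7]
finger_gap: 0.225
grip_force: 60.9
```

Run:
```python
from h import *
np.set_printoptions(precision=4,suppress=True)
s=ctrl.sense();M=rot(s);print(s["tcp_pos"],s["contact_force"]@M,s["wrist_torque"])
print(M.T@(np.array([.53926112,-.31435155,.07441066])-s["tcp_pos"]))
cv2.imwrite("pics/w7.png",cams.capture("wrist")[:,:,::-1])
```

```text
[ 0.5383 -0.3101  0.0746] [-1.2185 -6.8152 -0.6739] [-0.6468  1.1987 -0.3342]
[-0.0043 -0.0001  0.0002]
```

View pics/w7.png

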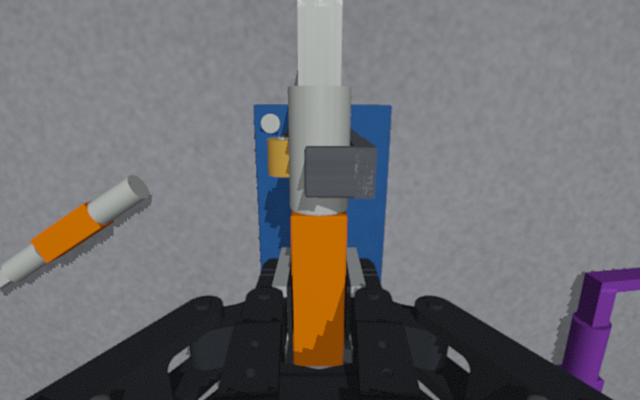

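The handle sits under the lip at (340,170) with the roller on its left, so it is seated. It lies 4 mm too far forward along its axis and presses on the wall, so I slide it back and relieve that.

Request:
drive_tool:
  slide:
    - [-0.002,-0.001,0]
    - [-0.004,-0.001,0]
    - [-0.004,-0.001,0]
    - [-0.004,-0.001,0]
    - [-0.004,-0.001,0]
  dr:
    - [0,0,0.004]
    - [0,0,0.004]
    - [0,0,0.004]
    - [0,0,0.004]
    - [0,0,0.004]
  grip: [-1,-1,-1,-1,-1]

```text
clock: 13.22
tcp_pos: [0.5391, -0.3132, 0.0745]
ee_rot: [-0.001, 0.613, 0.79, -0.001]
contact_force: [-5.1, -0.2, -1.7]
finger_gap: 0.223
grip_force: 60.7
```

Run:
```python
from h import *
np.set_printoptions(precision=4,suppress=True)
s=ctrl.sense();M=rot(s);print(s["tcp_pos"],s["contact_force"]@M,s["wrist_torque"],s["ee_rot"])
print(M.T@(np.array([.53926112,-.31435155,.07441066])-s["tcp_pos"]))
```

```text
[ 0.5391 -0.3132  0.0745] [ 1.1326 -5.0203  1.7624] [ 0.065   0.9968 -0.1214] [-0.0015  0.6125  0.7904 -0.0006]
[-0.0012 -0.0001  0.0001]
```

Request:
drive_tool:
  slide:
    - [0,-0.001,0]
    - [0,-0.001,0]
    - [0,-0.001,0]
    - [0,-0.001,0]
    - [0,-0.001,0]
    - [0,-0.001,0]
    - [0,-0.001,-0.05]
    - [0,-0.001,-0.11]
    - [0,-0.001,-0.17]
    - [0,-0.001,-0.187]
  dr:
    - [0,0,0]
    - [0,0,0]
    - [0,0,0]
    - [0,0,0]
    - [0,0,0]
    - [0,0,0]
    - [0,0,0]
    - [0,0,0]
    - [0,0,0]
    - [0,0,0]
  grip: [-1,1,1,1,1,1,1,1,1,1]

```text
clock: 14.48
tcp_pos: [0.5413, -0.3149, 0.2673]
ee_rot: [0.004, 0.612, 0.791, 0.0]
contact_force: [0.9, -0.3, 0.0]
finger_gap: 1.001
grip_force: 0.0
```

Request:
drive_tool:
  slide:
    - [0,0,0]
    - [0,0,0]
    - [0,0,0]
  dr:
    - [0,0,0]
    - [0,0,0]
    - [0,0,0]
  grip: [1,1,1]

```text
clock: 14.85
tcp_pos: [0.5385, -0.3133, 0.2599]
ee_rot: [-0.002, 0.612, 0.791, -0.0]
contact_force: [-0.6, 0.3, 0.3]
finger_gap: 0.998
grip_force: 0.0
```

Run:
```python
from h import *
s=ctrl.sense();print(s["clock"],s["tcp_pos"],s["contact_force"])
a=cams.capture("wrist")[:,:,::-1];b=cams.capture("scene")[:,:,::-1]
cv2.imwrite("pics/f.png",np.hstack([cv2.resize(a[30:290,190:450],(400,400)),cv2.resize(b[110:330,280:500],(400,400))]))
```

```text
14.85 [ 0.53850109 -0.31331756  0.25993784] [-0.58234535  0.282067    0.25462759]
```

View pics/f.png

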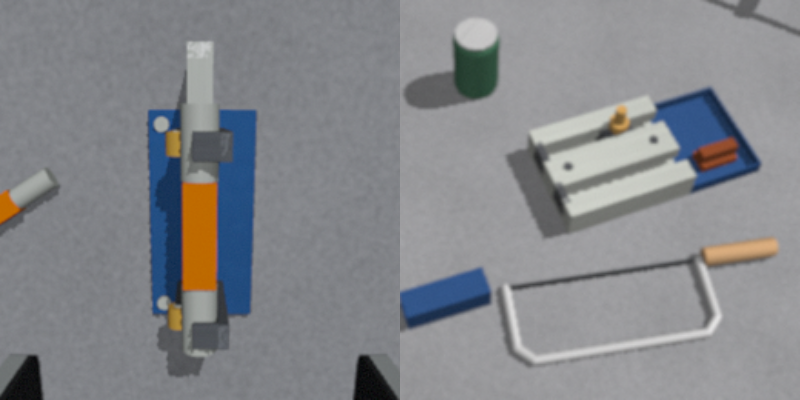

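The scraper is back under both lips with its blade the same way and hanging down. The offcut lies in the tray, and the nut, tin, tube and hacksaw have not moved.

```bash
python3 -c "
from plant import close_job
print(close_job())"
```

```text
the job is handed in; nothing more can be done
None
```

I pushed the offcut out of its slot with the scraper blade so that all of it lies in the blue tray, snapped the scraper back into both clips as found, left the nut, tin, tube and hacksaw in place, and handed the job in at about 15 s.

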